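Collars onto the solar lamp's foot

TASK

The solar lamp's foot needs its two collars before the lamp can go on: slip the wide collar down over the upright post until it rests flat on the foot, then slip the narrow collar down over the post on top of it, both fully home. The solid round without a hole is only a paperweight: leave it where it lies.

Things in the scene. Friction and masses are not known exactly. Their poses are not given: they have to be found in the camera images.
- post_seat (a point): The lamp's foot: a dark wooden disc, 100 mm across and 12 mm high, fixed to the table, with one upright dark steel post in its middle, 16 mm in diameter, rising 64 mm above the disc (its top 8 mm taper to 8 mm). This point lies on the post's axis at the disc's upper face, 12 mm above the table; z is up along the post.
- wide_collar_mid (a point): The wide collar: a loose plain aluminium ring lying flat on the table, 60 mm outside diameter, through hole 32 mm, 28 mm high, about 150 g. This point is its centre, half-way up (14 mm above its underside), in the middle of the hole; z along the hole.
- narrow_collar_mid (a point): The narrow collar: a loose plain aluminium ring lying flat on the table, 44 mm outside diameter, through hole 32 mm, 28 mm high, about 60 g. This point is its centre, half-way up (14 mm above its underside), in the middle of the hole; z along the hole.
- solid_round_mid (a point): The paperweight: a loose solid aluminium round without a hole, 52 mm in diameter, 28 mm high, not to be used. This point is its centre, half-way up. The three aluminium rounds may lie in any of three spots: left of the foot, right of it, or beyond it; other things stand at least 40 mm from them.
Mind the look-alikes: they are no part of the job. Of the things that look like the part that bears post_seat, take the one that is nearest to the robot's base at the start.

How it is judged:
By the outcome, as a careful person would: the job done as asked, in the order asked, and still so for the second after the job is handed in, with the robot touching nothing.
It also fails if it takes over 64 s, if anything falls off the work surface, if the arm or the gripper's body presses on something with over 40 N, if the wrist force passes 120 N, or if a joint passes its speed limit or range.

ROBOT

A 6-joint arm with a two-finger parallel gripper is mounted at the origin on the work surface. World frame = base frame: x ahead of the robot, y to its left, z up, the work surface at z = 0. Lengths are in m, angles in rad, forces in N, time in s.
With the tool pointing down it reaches from about 0.35 to 0.875 m from the base axis. Payload 15.5 kg.
Tool frame: the origin (TCP) lies between the finger pads; the fingertips stand 25 mm ahead of it and the grasp point (between the pads) lies 6 mm ahead of it; z points along the fingers, y is the direction in which the jaws open and shut (so a half turn about z gives the same grasp; the last joint's range is limited). The gripper opens to 85 mm and grips with 20 to 120 N. Pads are 22 mm wide; open, the fingers measure 114 mm over their backs; the gripper's body (76 mm by 85 mm) begins 54 mm behind the grasp point. The pads swing forward as they close: fully open they stand 13 mm farther back than shut.
Start: joints at [-1.198, 0.494, 1.345, -0, 1.302, -0.096], TCP at [0.282, -0.558, 0.256] pointing down, gripper open.
Joint ranges: [-2.91, 2.91], [-0.82, 2.16], [0.22, 2.67], [-1.22, 4.37], [0.12, 2.79], [-3.08, 3.08]. Speed limits (rad/s): [1.89, 1.89, 2.57, 3.01, 3.01, 3.01].

INTERFACE

Orientations are given as a 3x3 rotation matrix whose columns are the frame's x, y, z axes.
In Python, from station import monitor, viewer, order gives the robot as it stands.
- The arm moves only by the shell command python3 -m jog 'ROWS'. ROWS is JSON, a list of rows, each a list of 3 entries, a list of its own where there are three numbers: the shift along the tool's x, y, z in mm, then the turn about the tool's z in degrees, then the opening, from -1 (shut) to 1 (fully open). A call has 1 to 8 rows; each row shifts and turns the pose as measured when the row begins, along the tool's axes as they then stand; what a row does not reach is not made up. A row lasts 1/12 s, in which the tool goes at most 41.7 mm and 7.16 degrees, less where a joint would pass 70% of its speed; a pose out of reach is approached as far as the arm can. A call with a gripper value outside its range is refused whole. The fingers move at their own pace and stop on an object; the grip force is fixed at half the most. Time passes only in rows, so rows that do not move let the fingers close. It gives the time, the measured TCP pose, the force and the opening at its end, in the units of the state.
- monitor.read_state(): the state, without advancing time (a new reading comes with each control period).
- viewer.read_camera(name): name is "side" or "top"; returns a dict with "pixels" (420x560x3 uint8, blue, green, red), "mtx" (3x3 intrinsics, pixels), "pose" (4x4, takes a point from camera to world coordinates). Camera axes: x right, y down, z forward; pixel columns grow to the right and rows downward; lengths in m; the calibration is good to about 2 mm. A picture is of the moment at which its call begins. There is no depth.
- order.hand_in(): hands the job in, once; it reports no verdict.
The state is a dict: "time": time; "joint_positions": joint angles; "dq": joint speeds; "joint_efforts": joint torques, N m; "tool_pos": TCP position; "tcp_rot": TCP orientation; "ft_force": force on the tool from outside, world axes, zero at the start; "wrist_torque": the same for the moment, N m; "finger_gap": finger opening in m.
Only numpy, scipy, OpenCV 4.12 (cv2) and the standard library are available. Lean on these libraries where they do the work, as an engineer would, in place of code of your own. Each camera call takes 0.05 s, during which the arm holds its last target.

## Working session

There is one attempt and no reset: what is moved stays moved. The work goes in short steps, Python scripts to look and compute and a shell command to move; the robot and the scene stay as the last step left them, time stands still between calls to the robot, and variables do not carry over. Pictures are saved under pics/ and viewed, and the job is handed in when it is done.

```bash
ls; mkdir -p pics; python3 - <<'E'
from station import monitor, viewer
import cv2
s=monitor.read_state()
print({k:(v if not hasattr(v,'tolist') else v.tolist()) for k,v in s.items()})
for n in("top","side"):
    c=viewer.read_camera(n); cv2.imwrite(f"pics/{n}0.png",c["pixels"]); print(n,c["mtx"],c["pose"])
E
```

```text
pics
{'time': 0.0, 'joint_positions': [-1.1975191480337821, 0.49420658547240487, 1.3461648894346598, 5.701274543287567e-06, 1.302519884714018, -0.09547765387375397], 'dq': [0.0003833619370940385, 0.0002871018103141859, -0.0008205737187116944, 0.0025504227607577833, -0.0005181191705491792, -0.0008429016776844538], 'joint_efforts': [-0.002463125274516642, -88.21572303771973, -38.387213945388794, -0.000313138407364022, 0.009881168080028147, 3.0031824280740693e-05], 'tool_pos': [0.28224733134026897, -0.5572433195763007, 0.25567425688435436], 'tcp_rot': [[0.892132230744056, 0.4517741287361099, -0.0004684787758514829], [0.45177435313934183, -0.8921314178142564, 0.0012112779424604345], [0.00012927940259608382, -0.0012922667887781025, -0.9999991566663358]], 'ft_force': [-0.2591196941447569, -0.6926613128133218, 0.4504143780682897], 'wrist_torque': [0.04865534464308102, -0.03975519668042144, 0.014096534126826472], 'finger_gap': 0.08533170480190642}
top [[424.98499792   0.         281.96047981]
 [  0.         424.98499792 210.03824147]
 [  0.           0.           1.        ]] [[-0.02280624 -0.98060653  0.19465538  0.40591737]
 [-0.99970422  0.02072388 -0.01272773  0.00992534]
 [ 0.00844688 -0.19488807 -0.98078912  0.80361011]
 [ 0.          0.          0.          1.        ]]
side [[437.86032131   0.         279.87508418]
 [  0.         437.86032131 203.32068126]
 [  0.           0.           1.        ]] [[-0.91697271 -0.25657811  0.3054975   0.23559505]
 [-0.39888671  0.60327533 -0.69061442  0.69901126]
 [-0.00710256 -0.75513347 -0.65553261  0.7073925 ]
 [ 0.          0.          0.          1.        ]]
```

View pics/top0.png

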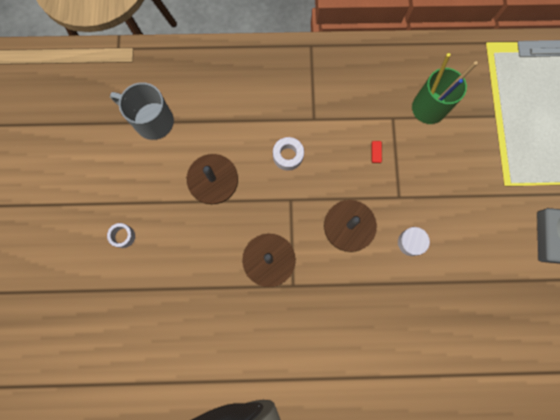

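View pics/side0.png

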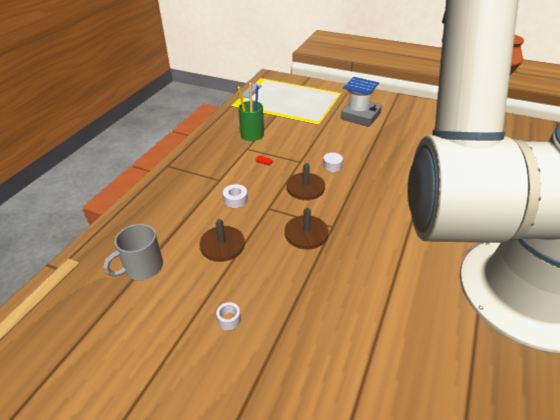

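The top view shows the wide collar at (289,153), the narrow one at (120,235) and the solid at (415,241). The feet are at (212,179), (269,260) and (350,225). I'll measure these in both views by fitting silhouettes.

```bash
cat > h.py <<'E'
import numpy as np, cv2
from scipy.optimize import least_squares
from station import viewer, monitor
def ray(c,uv,z):
    P=c["pose"]; d=P[:3,:3]@np.linalg.solve(c["mtx"],[uv[0],uv[1],1.]); o=P[:3,3]
    return o+d*(z-o[2])/d[2]
def proj(c,X):
    P=c["pose"]; q=(np.atleast_2d(X)-P[:3,3])@P[:3,:3]; q=q@c["mtx"].T
    return q[:,:2]/q[:,2:]
def cyl(x,y,r,z0,z1,n=90):
    a=np.linspace(0,2*np.pi,n,endpoint=False); o=np.stack([x+r*np.cos(a),y+r*np.sin(a)],1)
    return np.vstack([np.c_[o,np.full(n,z)] for z in(z0,z1)])
def hullcent(c,x,y,r,z0,z1):
    h=cv2.convexHull(proj(c,cyl(x,y,r,z0,z1)).astype(np.float32)); m=cv2.moments(h)
    return np.array([m['m10']/m['m00'],m['m01']/m['m00']]),m['m00']
def blob(mask,uv):
    cs,_=cv2.findContours(mask,cv2.RETR_EXTERNAL,cv2.CHAIN_APPROX_NONE)
    b=[c for c in cs if cv2.contourArea(c)>60]
    c=min(b,key=lambda c:np.linalg.norm(c[:,0].mean(0)-uv)); h=cv2.convexHull(c); m=cv2.moments(h)
    return np.array([m['m10']/m['m00'],m['m01']/m['m00']]),m['m00']
def fit(c,cen,r,z0,z1):
    x0=ray(c,cen,(z0+z1)/2)[:2]
    return least_squares(lambda p:hullcent(c,p[0],p[1],r,z0,z1)[0]-cen,x0).x
def alum(im):
    hsv=cv2.cvtColor(im,cv2.COLOR_BGR2HSV); return ((hsv[...,1]<60)&(hsv[...,2]>130)).astype(np.uint8)
E
python3 - <<'E'
from h import *
np.set_printoptions(precision=4,suppress=True)
px={"top":dict(w=(289,153),n=(120,235),s=(415,241)),"side":dict(w=(235,196),n=(228,316),s=(333,162))}
R=dict(w=.03,n=.022,s=.026)
for nm in px:
    im=cv2.imread(f"pics/{nm}0.png"); c=viewer.read_camera(nm); im=c["pixels"]
    for k,uv in px[nm].items():
        cen,A=blob(alum(im),uv); p=fit(c,cen,R[k],0,.028); print(nm,k,cen,A,hullcent(c,*p,R[k],0,.028)[1],p)
    feet={"top":[(212,179),(269,260),(350,225)],"side":[(222,243),(306,232),(306,185)]}[nm]
    for f in feet: print(nm,"foot px",f,ray(c,f,.012)[:2])
cv=cv2.imread("pics/top0.png"); cv2.imwrite("pics/cropt.png",cv2.resize(cv[130:300,180:390],None,fx=3.5,fy=3.5,interpolation=cv2.INTER_CUBIC))
cv=cv2.imread("pics/side0.png"); cv2.imwrite("pics/crops.png",cv2.resize(cv[150:270,190:340],None,fx=5,fy=5,interpolation=cv2.INTER_CUBIC))
E
```

```text
top w [287.6085 152.1448] 764.5 857.9715312097687 [ 0.6768 -0.0139]
top n [118.5572 234.6093] 444.5 576.1066154306754 [0.5222 0.3051]
top s [413.7726 241.2465] 698.5 743.6790483610239 [ 0.4978 -0.245 ]
top foot px (212, 179) [0.6268 0.1329]
top foot px (269, 260) [0.4691 0.0258]
top foot px (350, 225) [ 0.5315 -0.1282]
side w [234.6376 195.3289] 453.0 509.80250751494896 [ 0.6737 -0.0157]
side n [227.8842 315.4276] 518.0 581.6414149377961 [0.5207 0.2992]
side s [332.3827 161.678 ] 294.0 332.7618330132682 [ 0.4966 -0.2452]
side foot px (222, 243) [0.6236 0.1381]
side foot px (306, 232) [0.4663 0.0337]
side foot px (306, 185) [ 0.5269 -0.1248]
```

View pics/cropt.png

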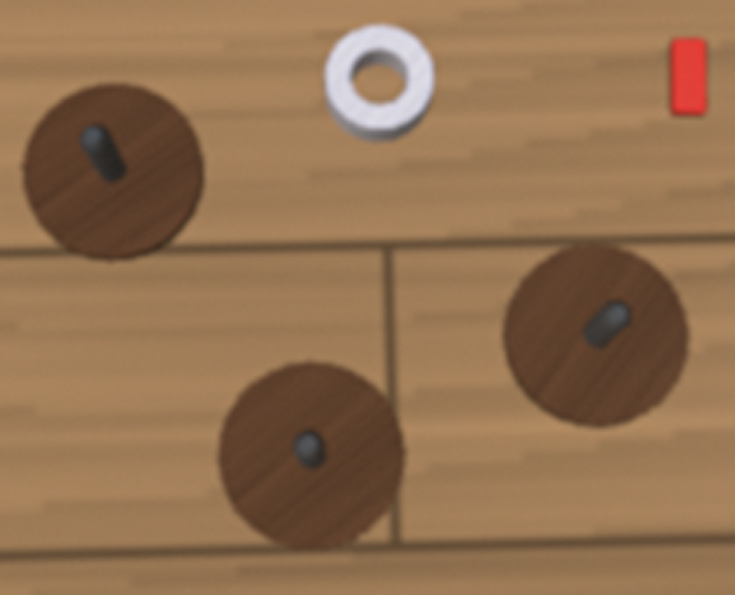

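View pics/crops.png

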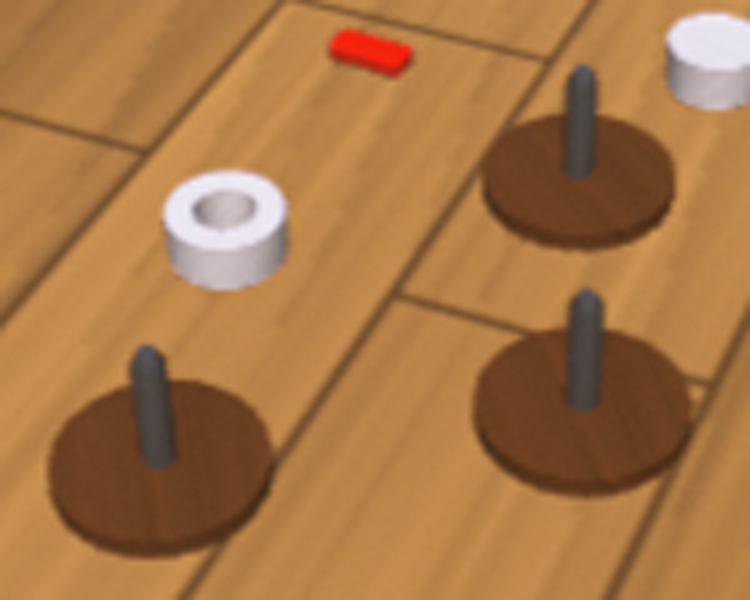

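```bash
cat >> h.py <<'E'
def alum(im):
    hsv=cv2.cvtColor(im,cv2.COLOR_BGR2HSV); return (hsv[...,1]<75).astype(np.uint8)&(hsv[...,2]>85).astype(np.uint8)
def up(im,k=4): return cv2.resize(im,None,fx=k,fy=k,interpolation=cv2.INTER_CUBIC)
def locate(c,uv,r,z0,z1,kind,k=4):
    x,y=int(uv[0])-50,int(uv[1])-50; x=max(x,0);y=max(y,0)
    im=up(c["pixels"][y:y+100,x:x+100],k)
    hsv=cv2.cvtColor(im,cv2.COLOR_BGR2HSV)
    m=alum(im) if kind=='a' else (hsv[...,2]<115).astype(np.uint8)
    m=cv2.morphologyEx(m,cv2.MORPH_OPEN,np.ones((15,15)))
    cs,_=cv2.findContours(m,cv2.RETR_EXTERNAL,cv2.CHAIN_APPROX_NONE)
    t=(np.array(uv)-[x,y])*k
    cc=min([q for q in cs if cv2.contourArea(q)>1500],key=lambda q:np.linalg.norm(q[:,0].mean(0)-t))
    h=cv2.convexHull(cc).astype(np.float32); M=cv2.moments(h)
    cen=(np.array([M['m10'],M['m01']])/M['m00']+.5)/k-.5+[x,y]
    p=fit(c,cen,r,z0,z1); return p,cen,M['m00']/k**2,hullcent(c,*p,r,z0,z1)[1]
E
python3 - <<'E'
from h import *
np.set_printoptions(precision=4,suppress=True)
px={"top":dict(w=(289,153),n=(120,235),s=(415,241)),"side":dict(w=(235,196),n=(228,316),s=(333,162))}
R=dict(w=.03,n=.022,s=.026)
for nm in px:
    c=viewer.read_camera(nm)
    for k,uv in px[nm].items(): print(nm,k,*locate(c,uv,R[k],0,.028,'a'))
    print(nm,"foot",*locate(c,(269,260) if nm=="top" else (306,232),.05,0,.012,'f'))
t=viewer.read_camera("top"); s=viewer.read_camera("side")
# post tip
print(ray(t,(180+309/3.5,130+442/3.5),.076),ray(s,(190+586/5,150+296/5),.074))
cv2.imwrite("pics/nar.png",np.hstack([up(t["pixels"][205:265,90:150],6),up(s["pixels"][286:346,198:258],6)]))
E
```

```text
top w [ 0.6752 -0.0142] [287.7713 152.943 ] 863.46875 858.0919305756688
top n [0.5218 0.3044] [118.9208 234.8115] 505.15625 575.9040432266775
top s [ 0.498  -0.2448] [413.6258 241.1695] 753.34375 743.5040985117666
top foot [0.4685 0.0258] [269.0424 260.6458] 2298.6875 2293.1628022977384
side w [ 0.6734 -0.0158] [234.7682 195.3385] 485.46875 509.8276665486628
side n [0.5203 0.2992] [228.09   315.4969] 550.375 581.7919858503155
side s [ 0.4965 -0.2457] [332.4657 161.5803] 318.375 332.55821776599623
side foot [0.4701 0.0217] [306.2645 230.5643] 1236.0625 1225.5765565875918
[0.4703 0.0257 0.076 ] [0.4684 0.0264 0.074 ]
```

View pics/nar.png

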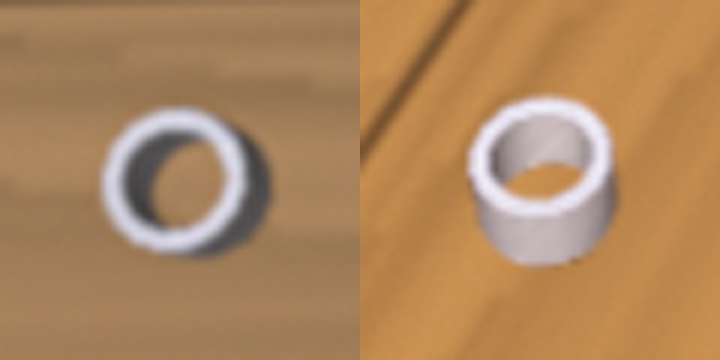

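```bash
python3 - <<'E'
from h import *
t=viewer.read_camera("top"); s=viewer.read_camera("side")
print(ray(t,(118.8,234.6),.028),ray(s,(227.6,311.6),.028))
E
python3 -m jog '[[[0,0,0],6.7,1],[[0,0,0],6.7,1],[[0,0,0],6.7,1],[[0,0,0],6.7,1],[[25,-35,0],0,1],[[25,-35,0],0,1],[[25,-35,0],0,1],[[25,-35,0],0,1]]'
```

```text
[0.52026648 0.30003195 0.028     ] [0.51942619 0.30029518 0.028     ]
time: 1.17
tool_pos: [0.3811, -0.4257, 0.2555]
tcp_rot: [[0.999, -0.033, -0.0], [-0.033, -0.999, -0.003], [-0.0, 0.003, -1.0]]
ft_force: [1.1, -0.7, 0.1]
finger_gap: 0.0853
```

```bash
python3 -m jog '[[[0,0,0],-1.9,1],[[24,-34,0],0,1],[[24,-34,0],0,1],[[24,-34,0],0,1],[[24,-34,0],0,1],[[24,-34,0],0,1],[[24,-34,0],0,1],[[24,-34,0],0,1]]'
python3 -m jog '[[[24,-34,0],0,1],[[24,-34,0],0,1],[[24,-34,0],0,1],[[24,-34,0],0,1],[[24,-34,0],0,1],[[24,-30,0],0,1],[[0,0,0],0,1]]'
```

```text
time: 1.83
tool_pos: [0.5477, -0.1862, 0.256]
tcp_rot: [[1.0, 0.0, 0.002], [0.0, -1.0, -0.005], [0.002, 0.005, -1.0]]
ft_force: [1.0, -0.9, 0.1]
finger_gap: 0.0852
time: 2.42
tool_pos: [0.6937, 0.0234, 0.2558]
tcp_rot: [[1.0, 0.005, 0.005], [0.005, -1.0, -0.004], [0.005, 0.004, -1.0]]
ft_force: [-1.1, -0.9, -0.3]
finger_gap: 0.0855
```

```bash
python3 -m jog '[[[-10,19,0],0,1],[[-10,19,0],0,1],[[0,0,30],0,1],[[0,0,30],0,1],[[0,0,30],0,1],[[0,0,30],0,1],[[0,0,20],0,1],[[0,0,0],0,1]]'
```

```text
time: 3.08
tool_pos: [0.6778, -0.0131, 0.1122]
tcp_rot: [[1.0, 0.012, 0.012], [0.012, -1.0, -0.005], [0.012, 0.005, -1.0]]
ft_force: [-1.5, 0.5, -0.9]
finger_gap: 0.0852
```

```bash
python3 -m jog '[[[-2,1,10],-0.7,1],[[-1,1,10],0,1],[[0,0,0],0,1]]'; python3 - <<'E'
from h import *
t=viewer.read_camera("top"); s=viewer.read_camera("side")
cv2.imwrite("pics/g1.png",np.hstack([up(t["pixels"][100:220,230:350],3),up(s["pixels"][110:230,170:300],3)]))
E
```

```text
time: 3.33
tool_pos: [0.6755, -0.0155, 0.0922]
tcp_rot: [[1.0, 0.025, 0.013], [0.026, -1.0, -0.005], [0.013, 0.005, -1.0]]
ft_force: [-0.5, -0.3, -0.4]
finger_gap: 0.0854
```

View pics/g1.png

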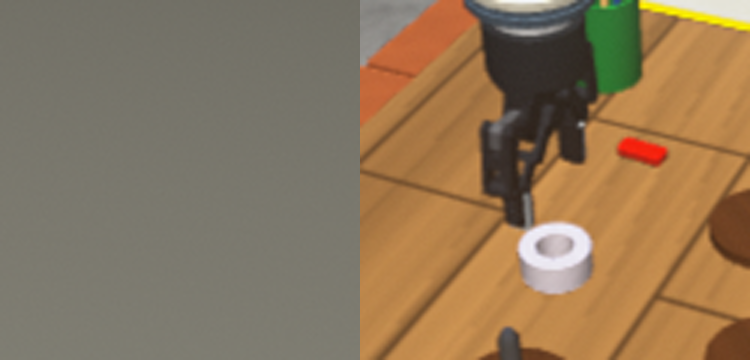

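The side view shows the open jaws centred above the wide collar, and the top view is blocked by the arm. I'm descending.

```bash
python3 -m jog '[[[-1,0,15],1.4,1],[[0,0,15],0,1],[[0,0,12],0,1],[[0,0,10],0,1],[[0,0,8],0,1],[[0,0,2],0,1],[[0,0,0],0,1]]'
```

```text
time: 4.02
tool_pos: [0.6812, -0.0161, 0.0355]
tcp_rot: [[1.0, 0.0, 0.027], [0.0, -1.0, -0.006], [0.027, 0.006, -1.0]]
ft_force: [0.6, -0.3, 0.4]
finger_gap: 0.0852
```

```bash
python3 -m jog '[[[-5,0,2],0,1],[[-2,0,2],0,1],[[0,0,1],0,1],[[0,0,0],0,1]]'
```

```text
time: 4.35
tool_pos: [0.6741, -0.0162, 0.0311]
tcp_rot: [[1.0, 0.0, 0.028], [0.0, -1.0, -0.006], [0.028, 0.006, -1.0]]
ft_force: [0.2, -0.6, 0.2]
finger_gap: 0.0857
```

```bash
python3 -m jog '[[[0,0,0],0,-1],[[0,0,0],0,-1],[[0,0,0],0,-1],[[0,0,0],0,-1],[[0,0,0],0,-1],[[0,0,0],0,-1],[[0,0,0],0,-1],[[0,0,0],0,-1]]';  python3 - <<'E'
from h import *
s=viewer.read_camera("side")
cv2.imwrite("pics/g2.png",up(s["pixels"][110:230,170:300],4))
E
```

```text
time: 5.02
tool_pos: [0.6746, -0.0161, 0.0326]
tcp_rot: [[1.0, 0.0, 0.029], [0.0, -1.0, -0.006], [0.029, 0.006, -1.0]]
ft_force: [0.4, -0.8, -1.8]
finger_gap: 0.0573
```

View pics/g2.png

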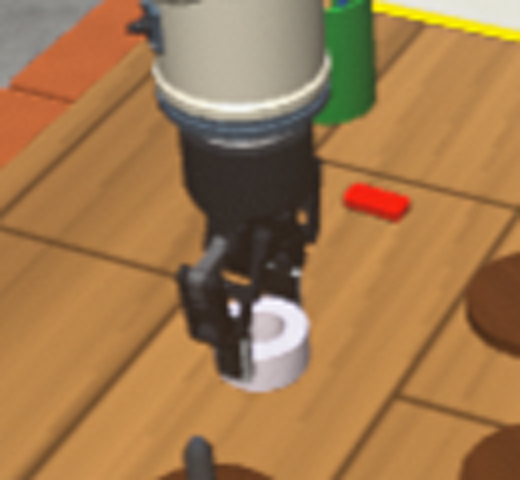

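The side view shows both fingers on the wide collar, with the gap stopped at 57 mm. I'll lift and check it.

```bash
python3 -m jog '[[[0,0,0],0,-1],[[0,0,0],0,-1],[[0,0,-5],0,-1],[[0,0,-15],0,-1],[[0,0,-20],0,-1],[[0,0,-25],0,-1],[[0,0,-30],0,-1],[[0,0,-15],0,-1]]'
python3 -m jog '[[[0,0,-20],0,-1],[[0,0,-20],0,-1],[[0,0,0],0,-1]]';  python3 - <<'E'
from h import *
s=viewer.read_camera("side")
cv2.imwrite("pics/g3.png",up(s["pixels"][50:230,170:330],4)[:600])
E
```

```text
time: 5.73
tool_pos: [0.6686, -0.0152, 0.1432]
tcp_rot: [[1.0, 0.0, 0.02], [0.0, -1.0, -0.005], [0.02, 0.005, -1.0]]
ft_force: [0.7, 0.0, -2.7]
finger_gap: 0.0571
time: 5.98
tool_pos: [0.6687, -0.015, 0.1902]
tcp_rot: [[1.0, 0.0, 0.026], [0.0, -1.0, -0.006], [0.026, 0.006, -1.0]]
ft_force: [0.4, -0.0, -1.5]
finger_gap: 0.0575
```

View pics/g3.png

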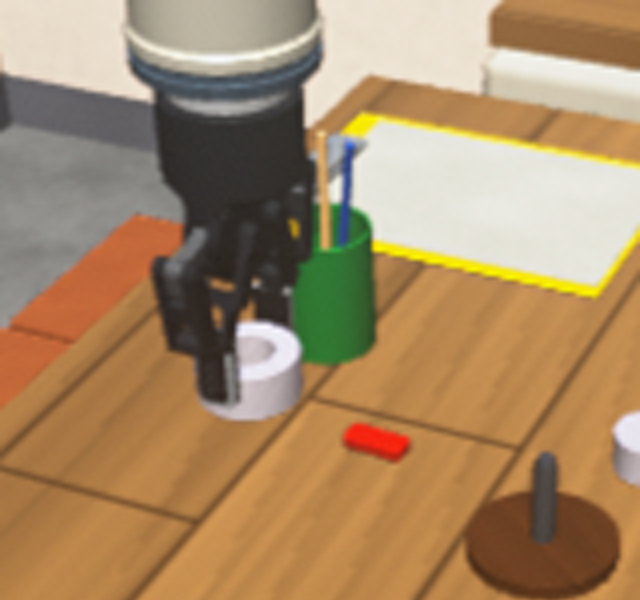

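The collar is held level. Next I'll move it over the post.

```bash
python3 -m jog '[[[-20,-4,0],0,-1],[[-25,-5,0],0,-1],[[-25,-5,0],0,-1],[[-25,-5,0],0,-1],[[-25,-5,0],0,-1],[[-25,-5,0],0,-1],[[-20,-4,0],0,-1],[[0,0,0],0,-1]]'
```

```text
time: 6.7
tool_pos: [0.4914, 0.0193, 0.1763]
tcp_rot: [[1.0, -0.001, 0.015], [-0.001, -1.0, -0.005], [0.015, 0.005, -1.0]]
ft_force: [0.2, 0.5, -2.6]
finger_gap: 0.0577
```

```bash
python3 -m jog '[[[-12,-4,0],0,-1],[[-9,-2,0],0,-1],[[0,0,10],0,-1],[[0,0,10],0,-1],[[0,0,0],0,-1]]'; python3 - <<'E'
from h import *
s=viewer.read_camera("side");t=viewer.read_camera("top")
cv2.imwrite("pics/p1.png",np.hstack([up(s["pixels"][120:260,230:370],4),up(t["pixels"][190:330,220:270],4)]))
E
```

```text
time: 7.12
tool_pos: [0.4677, 0.0256, 0.1531]
tcp_rot: [[1.0, -0.0, 0.011], [-0.0, -1.0, -0.005], [0.011, 0.005, -1.0]]
ft_force: [-0.2, 0.6, -1.4]
finger_gap: 0.0574
```

View pics/p1.png

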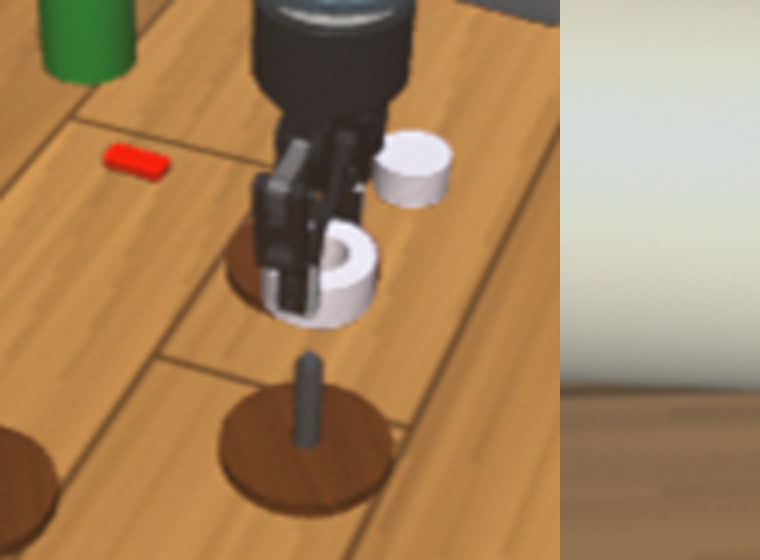

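The side view shows the collar above the post, its centre near px (310,188.5). I'll check its axis against the post numerically.

```bash
python3 - <<'E'
from h import *
s=viewer.read_camera("side")
z0=.1531-.0326
# right edge and top edge comparisons
for x,y in((.4677,.0256),(.475,.0256),(.4677,.032)):
    h=proj(s,cyl(x,y,.03,z0,z0+.028)); print((x,y),(h.min(0)-[230,120])*4,(h.max(0)-[230,120])*4)
    print((proj(s,[x,y,z0+.028])-[230,120])*4)
print((proj(s,[[.469,.0255,.076],[.469,.0255,.012]])-[230,120])*4)
E
```

```text
(0.4677, 0.0256) [256.47951823 213.17821463] [373.88880812 327.51117228]
[[315.47501364 248.33166278]]
(0.475, 0.0256) [243.63811763 209.92911014] [360.47552424 323.88165703]
[[302.22837151 244.91456114]]
(0.4677, 0.032) [251.87436863 219.94727308] [369.76071775 335.04971637]
[[311.06640484 255.44445495]]
[[308.44386079 352.7928569 ]
 [304.64006335 437.26993897]]
```

```bash
python3 -m jog '[[[1,0,10],0,-1],[[0,0,10],0,-1],[[0,0,10],0,-1],[[0,0,10],0,-1],[[0,0,0],0,-1]]'; python3 - <<'E'
from h import *
s=viewer.read_camera("side")
cv2.imwrite("pics/p2.png",up(s["pixels"][120:260,230:370],4))
E
```

```text
time: 7.68
tool_pos: [0.4732, 0.0249, 0.1133]
tcp_rot: [[1.0, -0.001, 0.019], [-0.0, -1.0, -0.005], [0.019, 0.005, -1.0]]
ft_force: [-1.1, -0.6, -2.0]
finger_gap: 0.0572
```

View pics/p2.png

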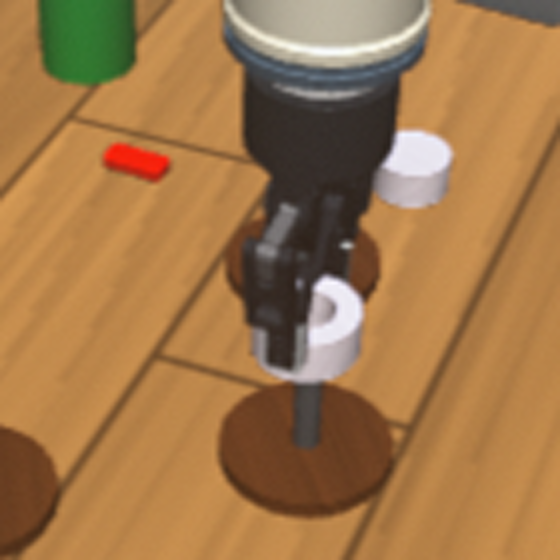

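```bash
python3 -m jog '[[[-3,0,0],0,-1],[[-1,0,6],0,-1],[[-1,0,8],0,-1],[[-1,0,8],0,-1],[[0,0,0],0,-1]]'
```

```text
time: 8.15
tool_pos: [0.4686, 0.0247, 0.0913]
tcp_rot: [[1.0, -0.001, 0.023], [-0.0, -1.0, -0.006], [0.023, 0.006, -1.0]]
ft_force: [-0.4, 0.6, -1.9]
finger_gap: 0.0574
```

```bash
python3 -m jog '[[[0,0,8],0,-1],[[-1,0,8],0,-1],[[-1,0,8],0,-1],[[-1,0,8],0,-1],[[-1,0,6],0,-1],[[0,0,0],0,-1]]'
```

```text
time: 8.65
tool_pos: [0.465, 0.0244, 0.0486]
tcp_rot: [[1.0, -0.001, 0.022], [-0.0, -1.0, -0.006], [0.022, 0.006, -1.0]]
ft_force: [-0.0, -0.2, -1.9]
finger_gap: 0.0575
```

```bash
python3 -m jog '[[[3,0,1],0,-1],[[2,0,1],0,-1],[[0,0,1],0,-1],[[0,0,0],0,-1]]';python3 - <<'E'
from h import *
s=viewer.read_camera("side")
cv2.imwrite("pics/p3.png",up(s["pixels"][160:260,250:360],5))
E
```

```text
time: 8.98
tool_pos: [0.4707, 0.0244, 0.0451]
tcp_rot: [[1.0, -0.001, 0.022], [-0.001, -1.0, -0.006], [0.022, 0.005, -1.0]]
ft_force: [-0.6, 0.3, -1.2]
finger_gap: 0.0572
```

View pics/p3.png

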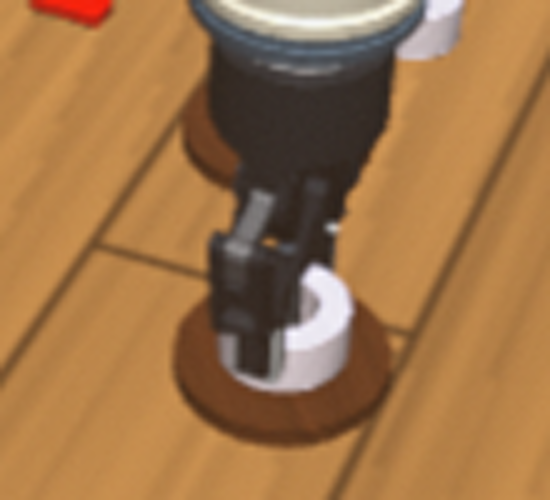

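The collar is over the post and practically at the disc. I'll release it and retreat upward.

```bash
python3 -m jog '[[[0,0,0],0,0.4],[[0,0,0],0,1],[[0,0,0],0,1],[[0,0,0],0,1],[[0,0,0],0,1],[[0,0,0],0,1],[[0,0,0],0,1]]'; python3 -m jog '[[[0,0,-15],0,1],[[0,0,-25],0,1],[[0,0,-25],0,1],[[0,0,-25],0,1],[[0,0,-25],0,1],[[0,0,-25],0,1],[[0,0,-20],0,1]]'
```

```text
time: 9.62
tool_pos: [0.4715, 0.0244, 0.0464]
tcp_rot: [[1.0, -0.001, 0.024], [-0.0, -1.0, -0.006], [0.024, 0.006, -1.0]]
ft_force: [-0.4, -0.2, 0.3]
finger_gap: 0.0856
time: 10.2
tool_pos: [0.4646, 0.0254, 0.2092]
tcp_rot: [[1.0, -0.001, 0.015], [-0.001, -1.0, -0.005], [0.015, 0.005, -1.0]]
ft_force: [0.0, 0.3, -0.7]
finger_gap: 0.0852
```

Now to the narrow collar at (0.520, 0.300): dx +55, dy +275.

```bash
python3 -m jog '[[[6,-30,0],0,1],[[6,-30,0],0,1],[[6,-30,0],0,1],[[6,-30,0],0,1],[[6,-30,0],0,1],[[6,-30,0],0,1],[[6,-30,0],0,1],[[0,0,0],0,1]]'; python3 - <<'E'
from h import *
s=viewer.read_camera("side");t=viewer.read_camera("top")
print(locate(s,(228,316),.022,0,.028,'a'),locate(s,(306,232),.05,0,.012,'f'))
cv2.imwrite("pics/p4.png",np.hstack([up(s["pixels"][160:260,250:350],4),up(t["pixels"][210:310,220:320],4)]))
E
```

```text
time: 10.87
tool_pos: [0.5103, 0.2437, 0.2155]
tcp_rot: [[1.0, -0.006, 0.025], [-0.006, -1.0, -0.004], [0.025, 0.004, -1.0]]
ft_force: [-1.7, -0.8, 0.4]
finger_gap: 0.0849
(array([0.52032172, 0.29918402]), array([228.06000867, 315.4954416 ]), 552.4375, 581.7926379134879) (array([0.46290751, 0.06288723]), array([302.65140636, 243.51136364]), 131.65625, 1335.20090436819)
```

View pics/p4.png

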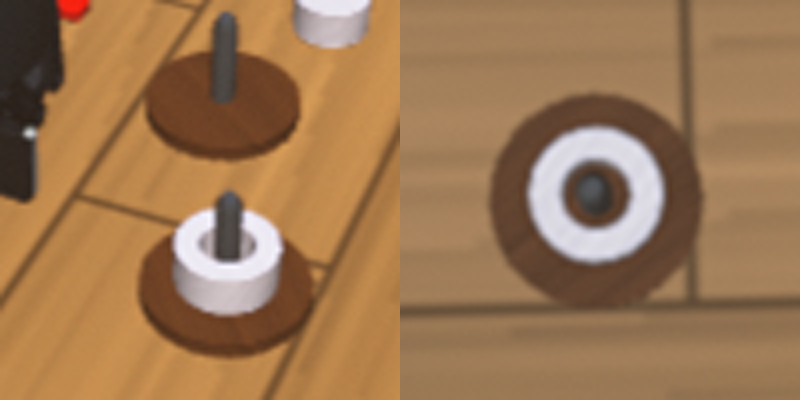

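The wide collar sits flat and well centred on the post in both views. I'll go on to the narrow collar.

```bash
python3 -m jog '[[[5,-28,0],0,1],[[3,-28,0],0,1],[[-1,0,25],0,1],[[-1,0,25],0,1],[[-1,0,25],0,1],[[-1,0,20],0,1],[[0,0,10],0,1],[[0,0,0],0,1]]'
```

```text
time: 11.63
tool_pos: [0.5162, 0.2895, 0.1073]
tcp_rot: [[1.0, -0.013, 0.024], [-0.013, -1.0, -0.008], [0.024, 0.007, -1.0]]
ft_force: [-0.6, -0.9, -0.9]
finger_gap: 0.0855
```

```bash
python3 -m jog '[[[2,-6,10],-0.7,1],[[1,-4,15],0,1],[[0,0,15],0,1],[[0,0,12],0,1],[[0,0,0],0,1]]';python3 - <<'E'
from h import *
s=viewer.read_camera("side")
cv2.imwrite("pics/n1.png",up(s["pixels"][220:360,160:300],4))
E
```

```text
time: 12.05
tool_pos: [0.524, 0.2992, 0.0564]
tcp_rot: [[1.0, -0.0, 0.029], [-0.0, -1.0, -0.006], [0.029, 0.006, -1.0]]
ft_force: [-0.8, -0.4, -1.1]
finger_gap: 0.0853
```

View pics/n1.png

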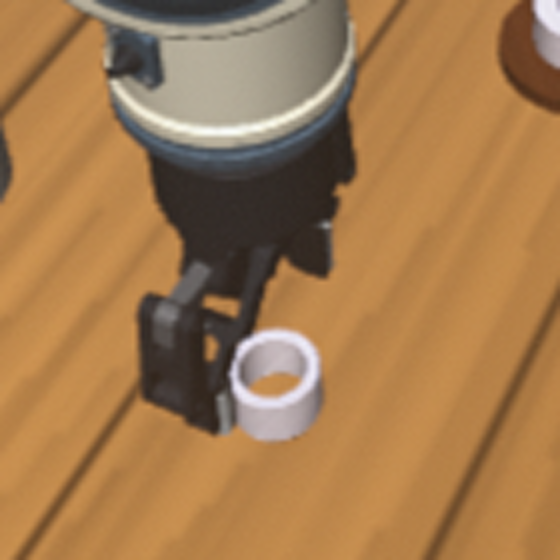

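```bash
python3 -m jog '[[[-4,-1,8],0,1],[[-2,0,8],0,1],[[-1,0,5],0,1],[[0,0,1],0,1],[[0,0,0],0,1]]'
```

```text
time: 12.52
tool_pos: [0.5186, 0.3008, 0.0356]
tcp_rot: [[0.999, -0.0, 0.033], [0.0, -1.0, -0.004], [0.033, 0.004, -0.999]]
ft_force: [-0.1, 0.9, 0.0]
finger_gap: 0.0853
```

```bash
python3 -m jog '[[[1,0,2],0,1],[[0,0,0],0,-1],[[0,0,0],0,-1],[[0,0,0],0,-1],[[0,0,0],0,-1],[[0,0,0],0,-1],[[0,0,0],0,-1],[[0,0,0],0,-1]]'; python3 -m jog '[[[0,0,0],0,-1],[[0,0,0],0,-1],[[0,0,0],0,-1],[[0,0,0],0,-1]]'
```

```text
time: 13.18
tool_pos: [0.5205, 0.3011, 0.0352]
tcp_rot: [[0.999, -0.0, 0.035], [-0.0, -1.0, -0.003], [0.035, 0.003, -0.999]]
ft_force: [-0.4, -0.1, -0.5]
finger_gap: 0.0422
time: 13.52
tool_pos: [0.5205, 0.3011, 0.0351]
tcp_rot: [[0.999, -0.0, 0.035], [-0.0, -1.0, -0.003], [0.035, 0.003, -0.999]]
ft_force: [0.8, 0.3, -0.9]
finger_gap: 0.0416
```

```bash
python3 -m jog '[[[0,0,-8],0,-1],[[0,0,-20],0,-1],[[0,0,-25],0,-1],[[0,0,-25],0,-1],[[0,0,-25],0,-1],[[0,0,-25],0,-1],[[0,0,-15],0,-1],[[0,0,0],0,-1]]'; python3 - <<'E'
from h import *
s=viewer.read_camera("side")
cv2.imwrite("pics/n2.png",up(s["pixels"][160:310,160:330],4))
E
```

```text
time: 14.18
tool_pos: [0.514, 0.301, 0.1867]
tcp_rot: [[0.999, -0.0, 0.032], [0.0, -1.0, -0.004], [0.032, 0.004, -0.999]]
ft_force: [-0.1, 0.8, -0.1]
finger_gap: 0.0418
```

View pics/n2.png

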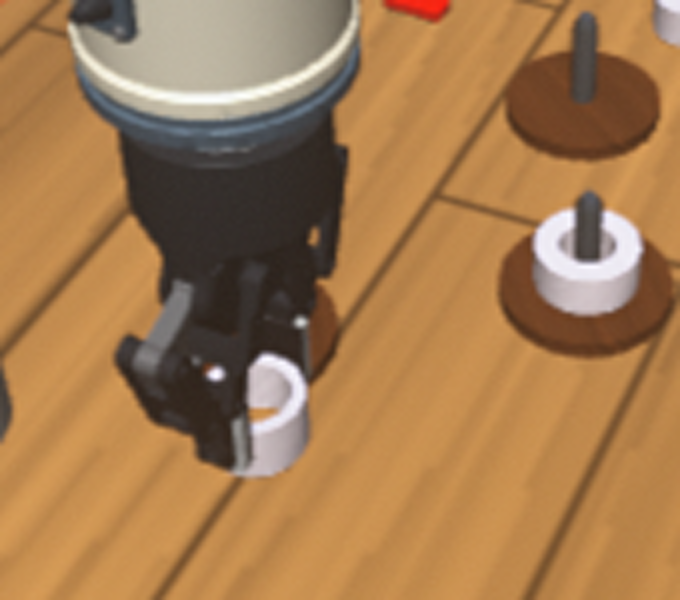

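The narrow collar is held and level. I'll move it to the post.

```bash
python3 -m jog '[[[-5,30,0],0,-1],[[-5,35,0],0,-1],[[-5,35,0],0,-1],[[-5,35,0],0,-1],[[-5,35,0],0,-1],[[-5,35,0],0,-1],[[-5,30,0],0,-1],[[0,0,0],0,-1]]'
```

```text
time: 14.9
tool_pos: [0.4734, 0.0584, 0.1792]
tcp_rot: [[1.0, 0.006, 0.025], [0.006, -1.0, -0.004], [0.025, 0.004, -1.0]]
ft_force: [0.3, 1.6, -1.1]
finger_gap: 0.0421
```

```bash
python3 -m jog '[[[-2,18,0],0,-1],[[-1,13,0],0,-1],[[0,2,10],0,-1],[[-1,0,10],0,-1],[[-1,0,10],0,-1],[[-1,0,10],0,-1],[[0,0,0],0,-1]]'; python3 - <<'E'
from h import *
s=viewer.read_camera("side"); st=monitor.read_state(); p=st["tool_pos"]; print(p)
cv2.imwrite("pics/n3.png",up(s["pixels"][120:260,230:370],4))
z0=p[2]-.0351
h=proj(s,cyl(.470,.0255,.022,z0,z0+.028)); print((h.min(0)-[230,120])*4,(h.max(0)-[230,120])*4)
E
```

```text
time: 15.48
tool_pos: [0.4646, 0.0215, 0.1329]
tcp_rot: [[1.0, -0.0, 0.017], [-0.0, -1.0, -0.004], [0.017, 0.004, -1.0]]
ft_force: [-1.5, 0.4, -0.8]
finger_gap: 0.042
[0.46479388 0.02149565 0.13358834]
[266.93637992 254.13221865] [352.00284213 348.08263355]
```

View pics/n3.png

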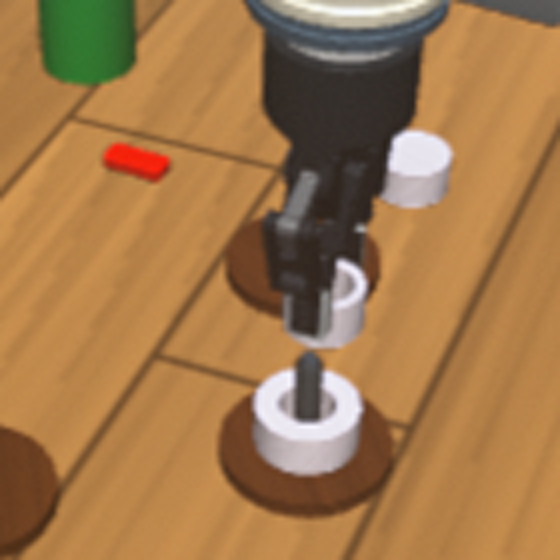

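The narrow collar is about 6 mm short in x and 4 mm in y, and the TCP reading agrees. I'll correct that before descending.

```bash
python3 -m jog '[[[4,-2,0],0,-1],[[3,-2,0],0,-1],[[-1,0,5],0,-1],[[-1,0,5],0,-1],[[0,0,0],0,-1]]'; python3 - <<'E'
from h import *
s=viewer.read_camera("side"); st=monitor.read_state(); p=st["tool_pos"]; print(p)
cv2.imwrite("pics/n4.png",up(s["pixels"][120:260,230:370],4))
z0=p[2]-.0351
h=proj(s,cyl(.470,.0255,.022,z0,z0+.028)); print((h.min(0)-[230,120])*4,(h.max(0)-[230,120])*4)
E
```

```text
time: 15.95
tool_pos: [0.4715, 0.0265, 0.1238]
tcp_rot: [[1.0, 0.001, 0.019], [0.001, -1.0, -0.004], [0.019, 0.004, -1.0]]
ft_force: [-0.6, 0.4, -0.8]
finger_gap: 0.0417
[0.47154665 0.02647228 0.12415091]
[266.61853191 267.92654214] [351.10749155 361.47034265]
```

View pics/n4.png

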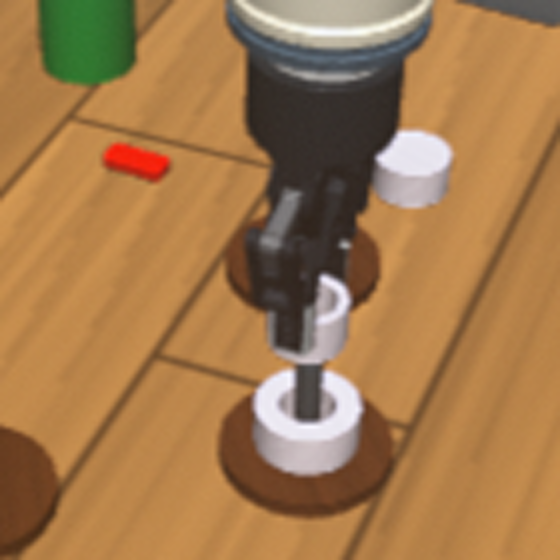

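The collar's outline now matches the predicted one over the post, so I'm descending.

```bash
python3 -m jog '[[[-1,0,7],0,-1],[[0,0,7],0,-1],[[-1,0,7],0,-1],[[0,0,0],0,-1]]'
```

```text
time: 16.33
tool_pos: [0.4699, 0.0263, 0.1013]
tcp_rot: [[1.0, 0.001, 0.02], [0.001, -1.0, -0.004], [0.02, 0.004, -1.0]]
ft_force: [-0.2, 0.2, -0.7]
finger_gap: 0.042
```

```bash
python3 -m jog '[[[0,0,7],0,-1],[[-1,0,7],0,-1],[[0,0,7],0,-1],[[0,0,3],0,-1],[[0,0,0],0,-1]]'
```

```text
time: 16.75
tool_pos: [0.469, 0.0261, 0.0745]
tcp_rot: [[1.0, 0.0, 0.02], [0.0, -1.0, -0.004], [0.02, 0.004, -1.0]]
ft_force: [-4.9, 0.8, 31.5]
finger_gap: 0.0418
```

There is contact at exactly the expected height (0.075), so it's seated. I'll ease off, release and retreat.

```bash
python3 -m jog '[[[0,0,-1],0,-1],[[0,0,0],0,-0.2],[[0,0,0],0,0.4],[[0,0,0],0,1],[[0,0,0],0,1],[[0,0,0],0,1],[[0,0,0],0,1]]'; python3 -m jog '[[[0,0,-10],0,1],[[0,0,-20],0,1],[[0,0,-25],0,1],[[0,0,-25],0,1],[[0,0,-25],0,1],[[0,0,-25],0,1]]'; python3 -m jog '[[[0,35,0],0,1],[[0,35,0],0,1],[[0,35,0],0,1],[[0,35,0],0,1],[[0,35,0],0,1],[[0,35,0],0,1],[[0,35,0],0,1],[[0,0,0],0,1]]'; python3 - <<'E'
from h import *
s=viewer.read_camera("side");t=viewer.read_camera("top")
cv2.imwrite("pics/p5.png",np.hstack([up(s["pixels"][160:260,250:350],4),up(t["pixels"][210:310,220:320],4)]))
cv2.imwrite("pics/full.png",s["pixels"])
print(ray(t,(269,260),.068))
print((proj(s,cyl(.469,.0255,.022,.040,.068)).min(0)-[250,160])*4,(proj(s,cyl(.469,.0255,.022,.040,.068)).max(0)-[250,160])*4)
print(locate(t,(415,241),.026,0,.028,'a')[0],locate(s,(333,162),.026,0,.028,'a')[0])
E
```

```text
time: 17.33
tool_pos: [0.4691, 0.0261, 0.0745]
tcp_rot: [[1.0, 0.0, 0.019], [0.0, -1.0, -0.004], [0.019, 0.004, -1.0]]
ft_force: [0.6, -0.2, 0.6]
finger_gap: 0.0853
time: 17.83
tool_pos: [0.4637, 0.0267, 0.205]
tcp_rot: [[1.0, 0.0, 0.009], [0.0, -1.0, -0.003], [0.009, 0.003, -1.0]]
ft_force: [1.2, -0.8, -0.2]
finger_gap: 0.0854
time: 18.5
tool_pos: [0.4667, -0.2279, 0.2133]
tcp_rot: [[1.0, 0.008, 0.022], [0.008, -1.0, -0.006], [0.022, 0.007, -1.0]]
ft_force: [0.5, -0.4, 0.8]
finger_gap: 0.0851
[0.46458516 0.02472307 0.068     ]
[186.69909925 177.25902812] [268.37053475 268.76660229]
[ 0.51758169 -0.24241829] [ 0.49653522 -0.24565865]
```

View pics/p5.png

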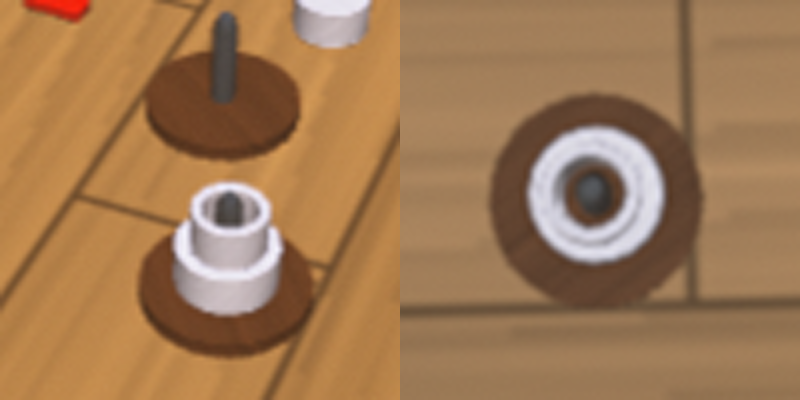

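Both views show the wide collar flat on the foot and the narrow one seated on top, concentric with the post and clear of the robot. I'm handing it in.

```bash
python3 -c "
from station import order
print(order.hand_in())"
```

```text
the job is handed in; nothing more can be done
None
```

The wide collar and then the narrow collar are on the post of the foot nearest the base, at about (0.469, 0.0255). I handed the job in at about 18.6 s on the robot's clock, well inside the 64 s limit.

- **Seating:** After release, both cameras show the wide collar flat on the disc and the narrow one flat on it, both around the post. The narrow collar met its stop at the expected height with a 31 N wrist reading. I then eased off and released it.
- **Robot clear:** The gripper is open, about 0.25 m to the side and well above the collars.
- **Paperweight:** The last side view gives its position unchanged, at (0.4965, -0.2457). The last top-view fit gave x about 20 mm larger than at the start. I put that down to the arm partly covering it in that view, but I did not take another top picture to confirm.
- **Drift:** The tool tilted by up to 2° while moving vertically, so I corrected the sideways drift before each grasp and fit.

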